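Light the carnelian with the pocket torch

TASK

Raise the showcase's sliding sash by its top handle, all the way up. Then draw the pocket torch up out of its stand, turn it to slant at about 45 degrees, and from in front of the showcase aim its lens through the open front, straight at the middle of the carnelian stone and about 10 cm from it. Finish while holding the torch still there, touching nothing but your gripper; the sash stays up, and all the other things are left where they are.

Things in the scene. Friction and masses are not known exactly. Their poses are not given: they have to be found in the camera images.
- showcase: Fixed glazed wooden showcase, 140 mm deep (x) by 200 mm wide (y) by 160 mm high, with glass roof, sides and back and a 12 mm thick base. Origin: centre of its underside; own -x is its front, which faces about the robot's right (world -y), within 22 degrees; z up. Two aluminium sash channels at the front (x = -62 to -86 mm, y = +-100 to +-108 mm) rise to 200 mm. The open front is 176 mm wide.
- sash (a joint): Height of the vertical sliding sash at the front of the showcase (a glass pane in a wooden frame, 198 mm wide, 146 mm high, 8 mm thick, its plane 76 mm in front of the showcase's origin): 0 m = fully down, 0.125 m = fully up. The frame's lower edge is 13 mm above the table at 0. About 9 N lifts it; friction keeps it at any height.
- sash_handle (a point): Centre of the steel handle bar along the sash's top: 12 mm thick (showcase x), 76 mm long (y), 14 mm high, on two end posts (inner gap 60 mm), with 23 mm free under the bar. It lies 76 mm in front of the showcase's origin, 189 mm above the table with the sash down, and rises with it. Axes as the showcase.
- block: Loose dark wooden display block, 50 x 52 mm and 49 mm high, standing on the showcase's base behind the sash, its 45 degree face to the front (own -x) carrying the carnelian. Origin: centre of its underside.
- stone (a point): Middle of the carnelian cabochon, an orange-brown round dome 38 mm across and 9 mm high on the block's slanting face, which faces forward (-x of the block) and up. The point is 36 mm above the block's underside, 48 mm above the table.
- stand: Fixed black torch stand, 70 x 70 x 55 mm high, with one upright round hole of 28 mm diameter, 45 mm deep, in its top centre. Origin: centre of its underside.
- torch: Loose aluminium pocket torch, 0.12 kg, 125 mm long: round head 26 mm across for the first 24 mm from the lens, round barrel 22 mm across from 32 to 118 mm, then a rubber tail button 14 mm across. Origin: centre of the lens face; own z runs from lens to tail, light goes along -z. At the start it stands lens down in the stand, lens 10 mm above the table, its upper 80 mm out of the stand.
- lens (a point): Centre of the torch's lens face, same point and axes as the torch: the light goes along -z.
- saucer: Bystander: green glass saucer of garnets, 112 mm across, 18 mm high. Origin: centre of its underside.
- rose: Bystander: desert rose crystal, about 70 mm across and 50 mm high. Origin: centre of its underside.
- caliper: Bystander: steel digital caliper lying flat, about 240 mm long (own x), 16 mm high. Origin: underside, at half its length.
- cashbox: Bystander: fixed grey steel cash box with a lever clasp, 166 x 226 x 91 mm high, its handle to 110 mm. Origin: centre of its underside.
There are look-alikes about, which are no part of the job. Of the things like the torch, leave any that is purple; of the rest the larger one is meant.

How it is judged (in metres and radians):
On the way, in this order (a step that is already met when the one before it is completed fails the run):
1. the sash is raised at least 105 mm (value of joint sash above 0.105 m), for 0.2 s.
2. the torch is drawn clear of its stand, in the fingers (z of lens in the frame of stand above 0.06 m and contact force between the fingers and torch above 1 N), for 0.1 s.
At the end, for the whole second after the job is handed in: Sash up 105 mm or more; fingers alone hold the torch still, lens 60 mm or more up, slanting 32-60 deg from vertical, lens in front (70 mm or more ahead of showcase origin, within 90 mm sideways), 65-140 mm from the stone, beam axis within 18 mm of its middle; block moved under 20 mm (value of joint sash above 0.105 m and angle between torch's own z axis and vertical between 0.56 and 1.05 rad and x of stone in the frame of lens between -0.018 and 0.018 m and y of stone in the frame of lens between -0.018 and 0.018 m and z of stone in the frame of lens between -0.14 and -0.065 m and x of lens in the frame of showcase below -0.07 m and y of lens in the frame of showcase between -0.09 and 0.09 m and contact force between the fingers and torch above 1 N and height (world z) of lens above 0.06 m and contact force between torch and showcase below 0.1 N and contact force between torch and stand below 0.1 N and contact force between torch and block below 0.1 N and linear speed of torch below 0.02 m/s and angular speed of torch below 0.15 rad/s and distance of block from where it was at the start of the episode below 0.02 m); the arm keeps its last pose, push and grip.
It fails at once if a bystander (saucer, desert rose or caliper) is shifted by more than 20 mm (distance of any of saucer, rose, caliper from where it was at the start of the episode above 0.02 m).
It also fails if it takes over 51 s, if anything falls off the work surface, if the arm or the gripper's body presses on something with over 40 N, if the wrist force passes 120 N, or if a joint passes its speed limit or range.

ROBOT

A 6-joint arm with a two-finger parallel gripper is mounted at the origin on the work surface. World frame = base frame: x ahead of the robot, y to its left, z up, the work surface at z = 0. Lengths are in mm, angles in rad, forces in N, time in s.
With the tool pointing down it reaches from about 300 to 775 mm from the base axis. Payload 14.6 kg.
Tool frame: the origin (TCP) lies midway between the tips of the shut fingers; the grasp point (between the pads) lies 19 mm behind it; z points along the fingers, y is the line along which they close (so a half turn about z gives the same grasp; the last joint's range is limited). The gripper opens to 94 mm and grips with 3 to 60 N. Pads are 16 mm wide; open, the fingers measure 119 mm over their backs; the gripper's body (75 mm by 177 mm) begins 78 mm behind the grasp point.
Start: joints at [-1.25, 0.3, 1.521, -0, 1.321, -0.067], TCP at [207.976, -509.151, 205.446] pointing down, gripper open.
Joint ranges: [-3.03, 3.03], [-0.79, 2.21], [0.23, 2.52], [-1.04, 4.18], [0, 3.07], [-2.55, 2.55]. Speed limits (rad/s): [2.22, 2.22, 2.57, 3.14, 3.14, 3.14].

INTERFACE

Orientations are given as [roll, pitch, yaw] about the fixed x, y, z axes, in that order (R = Rz(yaw) Ry(pitch) Rx(roll)).
In Python, from cell import manip gives the robot as it stands.
- The arm moves only by the shell command python3 -m creep 'ROWS' [OPENING] [FORCE]. ROWS is text: rows parted by semicolons, each of 6 numbers parted by spaces: the shift along the tool's x, y, z normalised to -1 to 1, where 1 is 4 cm, then the turn, a rotation vector about the tool's x, y, z normalised to -1 to 1, where 1 is pi rad. In form: dx dy dz ax ay az; .... A call has 1 to 20 rows; each row shifts and turns the commanded pose from where the row before left it, along the tool's axes as they then stand; what a row does not reach is not made up. A row lasts 1/8 s, in which the tool goes at most 62.5 mm and 10.7 degrees, less where a joint would pass 70% of its speed; a pose out of reach is approached as far as the arm can. A call with a number of a shift or a turn outside -1 to 1 is refused whole. A call with a gripper value outside its range is refused whole. OPENING is the closure, from 0 (fully open) to 1 (shut), set as the call begins (- or left out, the last holds). The fingers move at their own pace and stop on an object; FORCE is the grip in N (left out, the last holds). Time passes only in rows, so rows that do not move let the fingers close. It gives the time, the measured TCP pose, the force, the opening and the grip force at its end, in the units of the state.
- manip.read_state(): the state, without advancing time (a new reading comes with each control period).
- manip.camera(name): name is "scene" or "top" or "wrist"; returns a dict with "color" (420x560x3 uint8, red, green, blue), "range_z" (420x560 float32, mm along the optical axis (not along the pixel's ray), 0 where there is no reading), "camera_matrix" (3x3 intrinsics, pixels), "k1" (the pictures are not rectified: a ray, as slopes to the right and down, at radius r is drawn at 1 + k1 r^2 times it, then the intrinsics apply), "T" (4x4, takes a point from camera to world coordinates). Camera axes: x right, y down, z forward; pixel columns grow to the right and rows downward; lengths in mm; the calibration is good to about 2 mm. A picture is of the moment at which its call begins.
- manip.sign_off(): hands the job in; it is judged then, once.
The state is a dict: "clock": time; "joints": joint angles; "qd": joint speeds; "effort": joint torques, N m; "eef_pos": TCP position; "eef_rot": TCP orientation; "wrist_force": force on the tool from outside, world axes, zero at the start; "moment": the same for the moment, N m; "finger_gap": finger opening in mm; "finger_force": force on a finger pad.
Only numpy, scipy, OpenCV 4.12 (cv2) and the standard library are available. Lean on these libraries where they do the work, as an engineer would, in place of code of your own. Each camera call takes 0.05 s, during which the arm holds its last target. There are 200 camera calls.

## Working session

There is one attempt and no reset: what is moved stays moved. The work goes in short steps, Python scripts to look and compute and a shell command to move; the robot and the scene stay as the last step left them, time stands still between calls to the robot, and variables do not carry over. Pictures are saved under pics/ and viewed, at most 10 in all, crops included, and the job is handed in when it is done.

```bash
mkdir -p pics; ls; cat > h.py <<'E'
import numpy as np, cv2
from cell import manip
from scipy.spatial.transform import Rotation as R
def cloud(c):
    K=c["camera_matrix"];h,w=c["range_z"].shape
    v,u=np.mgrid[0:h,0:w]
    a=(u-K[0,2])/K[0,0];b=(v-K[1,2])/K[1,1]
    x,y=a.copy(),b.copy()
    for _ in range(8):
        s=1+c["k1"]*(x*x+y*y);x,y=a/s,b/s
    d=np.stack([x,y,np.ones_like(x)],-1)
    dirs=d@c["T"][:3,:3].T
    return c["T"][:3,3]+dirs*c["range_z"][...,None],dirs
def onplane(c,dirs,u,v,z):
    o=c["T"][:3,3];d=dirs[int(v),int(u)];return o+d*(z-o[2])/d[2]
E
python3 - <<'E'
from h import *
import pickle
for n in ["scene","top"]:
    c=manip.camera(n);pickle.dump(c,open(n+".pkl","wb"))
    cv2.imwrite(f"pics/{n}1.png",cv2.resize(c["color"][...,::-1],(800,600)))
    print(n,c["T"].round(2),c["camera_matrix"],c["k1"])
print(manip.read_state())
E
```

```text
pics
scene [[-7.00000e-02  6.30000e-01 -7.80000e-01  1.39004e+03]
 [ 1.00000e+00  5.00000e-02 -4.00000e-02  1.33560e+02]
 [ 1.00000e-02 -7.80000e-01 -6.30000e-01  8.35730e+02]
 [ 0.00000e+00  0.00000e+00  0.00000e+00  1.00000e+00]] [[436.62541118   0.         275.86173617]
 [  0.         436.62541118 208.092917  ]
 [  0.           0.           1.        ]] -0.032923954627969806
top [[ 1.00000e-02 -9.80000e-01  1.80000e-01  2.55700e+02]
 [-1.00000e+00 -1.00000e-02  2.00000e-02  7.08200e+01]
 [-1.00000e-02 -1.80000e-01 -9.80000e-01  1.61639e+03]
 [ 0.00000e+00  0.00000e+00  0.00000e+00  1.00000e+00]] [[530.75519561   0.         276.23310156]
 [  0.         530.75519561 212.55576655]
 [  0.           0.           1.        ]] -0.12347652040189368
{'clock': 0.1, 'joints': array([-1.24958304e+00,  3.00394002e-01,  1.52151256e+00,  6.46751760e-06,
        1.32069918e+00, -6.65992221e-02]), 'qd': array([ 0.00067413, -0.00072896, -0.00107353, -0.00027996, -0.00064328,
        0.00138404]), 'effort': array([ 7.22872355e-04, -5.32644939e+01, -3.53285444e+01,  7.08612800e-02,
        2.34605034e-02, -7.09944948e-05]), 'eef_pos': array([ 207.91595193, -508.93512552,  204.95760486]), 'eef_rot': array([-3.14058222e+00, -7.36721526e-05,  3.87810867e-01]), 'wrist_force': array([0.65324899, 0.23709875, 0.12794814]), 'moment': array([-0.00907716,  0.01186916,  0.00968662]), 'finger_force': 0.0, 'finger_gap': 94.28903170016115}
```

View pics/scene1.png

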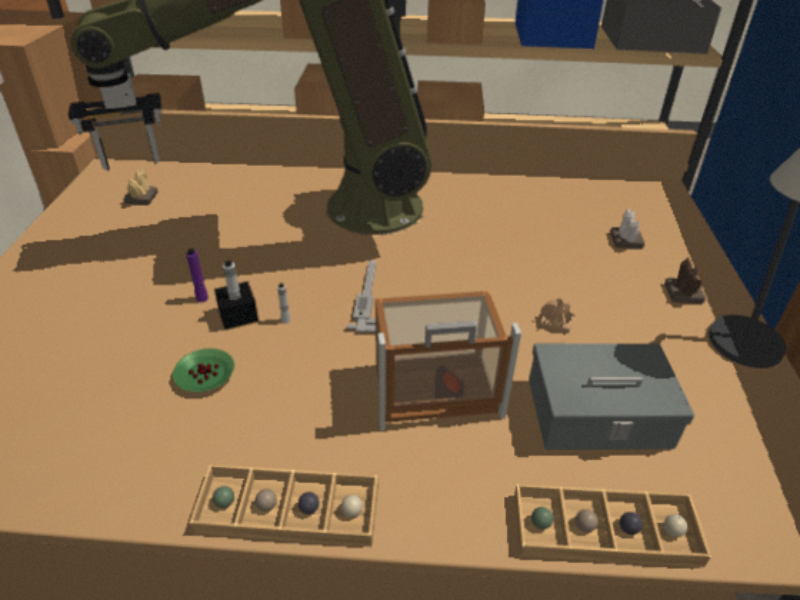

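View pics/top1.png

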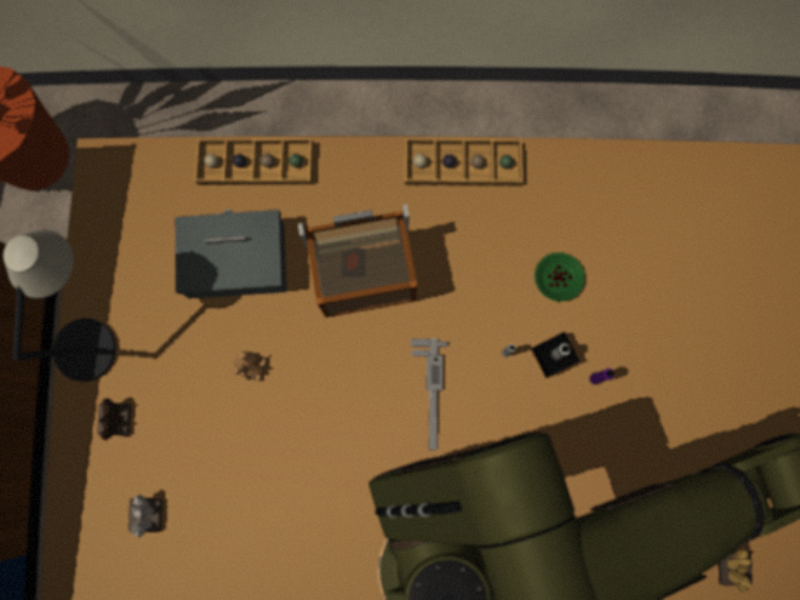

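The scene view shows the black stand at (236,305) with a grey torch in it. There is also a smaller grey look-alike at (284,303) and a purple one at (197,277). The showcase sash, handle (450,330) and channels (381,380) and (512,365) face the camera, which looks along -x. The text says the front faces -y, so I'll measure this.

```bash
python3 - <<'E'
from h import *
import pickle
for n in ["scene","top"]:
    c=pickle.load(open(n+".pkl","rb"));P,d=cloud(c);s=0.7
    pts={"scene":dict(chL=(380,345),chLtop=(380,335),chR=(516,328),handle=(450,327),hL=(428,327),hR=(474,325),stone=(451,382),stand=(240,318),torchtop=(229,265),sm=(282,287),roofBL=(378,301),roofBR=(491,295),caliper=(367,300),saucer=(203,375)),
    "top":dict(chL=(301,228),chR=(406,211),handle=(353,216),hL=(336,219),hR=(371,213),stone=(352,262),standc=(550,358),torchtop=(566,348),cTL=(310,238),cTR=(407,225),cBR=(414,290),cBL=(324,304),caliper=(435,370),saucer=(560,277))}[n]
    print(n)
    for k,(u,v) in pts.items():
        u,v=u*s,v*s; print(k,P[int(v),int(u)].round(0))
    for nm,m in dict(stone=(lambda h:(h[...,0]<14)&(h[...,1]>150)&(h[...,2]>90))).items():
        h=cv2.cvtColor(c["color"],cv2.COLOR_RGB2HSV);mm=m(h)
        x0,x1,y0,y1=(290,345,250,285) if n=="scene" else (225,275,165,205)
        q=np.zeros_like(mm);q[y0:y1,x0:x1]=mm[y0:y1,x0:x1]
        v,u=np.nonzero(q);print(nm,len(u),u.mean(),v.mean(),u.min(),u.max(),v.min(),v.max(),onplane(c,d,u.mean(),v.mean(),48))
    im=c["color"][...,::-1]
    cr=im[195:305,255:375] if n=="scene" else im[140:280,190:440]
    cv2.imwrite(f"pics/{n}crop.png",cv2.resize(cr,None,fx=6 if n=="scene" else 3.2,fy=5 if n=="scene" else 3.2,interpolation=cv2.INTER_CUBIC))
E
```

```text
scene
chL [719.  75. 200.]
chLtop [699.  73. 201.]
chR [662. 280. 197.]
handle [692. 177. 219.]
hL [694. 143. 219.]
hR [686. 211. 219.]
stone [690. 186.  97.]
stand [ 475. -226.   21.]
torchtop [ 454. -237.  135.]
sm [ 457. -139.   91.]
roofBL [569.  57. 160.]
roofBR [336. 279.   0.]
caliper [394.  17.  15.]
saucer [ 622. -259.    7.]
stone 9 316.3333333333333 269.8888888888889 312 319 265 273 [649.1783763 191.4366653  48.       ]
top
chL [671. 280. 198.]
chR [707.  74. 198.]
handle [688. 175. 220.]
hL [682. 208. 220.]
hR [694. 142. 220.]
stone [612. 181. 159.]
standc [ 437. -228.   55.]
torchtop [ 447. -243.  138.]
cTL [662. 264. 160.]
cTR [694.  74. 142.]
cBR [562.  58. 126.]
cBL [530. 236. 152.]
caliper [413.  11.  16.]
saucer [ 622. -264.    4.]
stone 63 263.9047619047619 202.34920634920636 249 274 199 204 [580.85579219 136.19074009  48.        ]
```

View pics/topcrop.png

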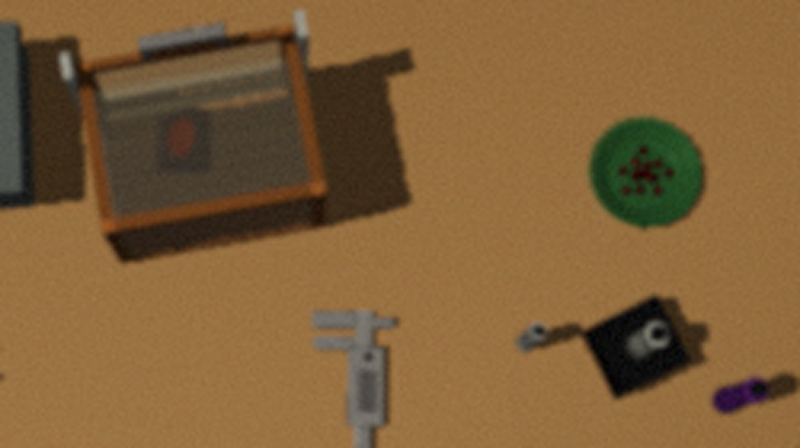

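The top crop agrees. The sash, handle and channels are on the far (+x) side, with the handle at crop (185,40) and the channels at (68,65) and (300,30). So the front really faces about +x (normal ≈ +10°), not -y as the text says. I'll go by the images. The handle top is at z≈220, so the sash already stands about 24 mm up.

```bash
cat >> h.py <<'E'
def plan(pos,Rt,st=None):
    st=st or manip.read_state()
    R0=R.from_euler('xyz',st["eef_rot"]); 
    sh=R0.inv().apply(np.array(pos)-st["eef_pos"])/40
    rv=(R0.inv()*Rt).as_rotvec()/np.pi
    sh2=Rt.inv().apply(np.array(pos)-st["eef_pos"])/40
    print("shift(now axes)",sh.round(3),"turn",rv.round(4),"shift(new axes)",sh2.round(3))
E
python3 - <<'E'
from h import *
import pickle
rays=[]
for n,(u,v,w) in dict(scene=(316,267,14),top=(247,184,14)).items():
    c=pickle.load(open(n+".pkl","rb"));P,d=cloud(c);im=c["color"].astype(int)
    red=im[...,0]-0.5*im[...,1]-0.5*im[...,2]; q=red[v-w:v+w,u-w:u+w]
    m=(q>0.5*(q.max()+np.median(q)))
    k,l,s,ce=cv2.connectedComponentsWithStats(m.astype(np.uint8));
    for i in range(1,k):
        if s[i,4]>8:
            uu,vv=ce[i]+[u-w,v-w];print(n,uu.round(1),vv.round(1),s[i],onplane(c,d,round(uu),round(vv),48).round(1))
    if n=="top":
        # torch
        t=P[...,2];m=(t>115)&(t<150)&(np.abs(P[...,0]-440)<60)&(np.abs(P[...,1]+235)<40);print("torchtop",P[m].mean(0),m.sum(),np.ptp(P[m],axis=0))
        m=(t>48)&(t<60)&(np.abs(P[...,0]-440)<60)&(np.abs(P[...,1]+235)<60);print("stand",P[m].mean(0),m.sum());
        print(cv2.minAreaRect(P[m][:,:2].astype(np.float32)))
        h=cv2.cvtColor(c["color"],cv2.COLOR_RGB2HSV)
        m=(h[...,0]>125)&(h[...,0]<160)&(h[...,1]>100);print("purple",P[m].min(0),P[m].max(0),m.sum())
        m=(t>40)&(t<130)&(np.abs(P[...,0]-457)<40)&(np.abs(P[...,1]+150)<40);print("small",P[m].mean(0),P[m].max(0))
        m=(t>205)&(t<228)&(np.abs(P[...,0]-689)<30)&(np.abs(P[...,1]-176)<60);print("bar",P[m].mean(0),cv2.minAreaRect(P[m][:,:2].astype(np.float32)))
a=np.deg2rad(9.9)
plan([689,176,330],R.from_matrix(np.array([[ -np.sin(a),np.cos(a),0],[np.cos(a),np.sin(a),0],[0,0,-1]]).T[:,[0,1,2]].T.T if 0 else np.column_stack([[-np.sin(a),np.cos(a),0],[np.cos(a),np.sin(a),0],[0,0,-1]])))
E
```

```text
scene 315.6 267.2 [ 9  8 10 13 89] [642.5 191.5  48. ]
scene 309.5 279.5 [ 5 26  6  2 12] [686. 177.  48.]
top 257.1 172.3 [20  1  8  3 18] [674.3 155.9  48. ]
top 246.3 182.3 [10  7  8 11 64] [642.7 188.9  48. ]
torchtop [ 444.37749428 -240.69368966  130.06531699] 56 [19.99795558 20.65058853 27.16063556]
stand [ 444.0392233  -239.49599587   54.83685413] 429
((444.9666748046875, -242.10679626464844), (70.15426635742188, 73.27608489990234), 26.899322509765625)
purple [-237.43798749 -480.61120537 -752.39314726] [ 695.42579219 1233.58894858 1616.38922994] 282
small [ 451.06640799 -139.18080177   81.3119258 ] [ 459.32452006 -132.42058751   97.3174388 ]
bar [687.66727246 176.74917385 217.91708351] ((687.9596557617188, 176.34715270996094), (13.866456031799316, 75.391357421875), 9.493046760559082)
shift(now axes) [ 17.61  -11.307  -3.113] turn [-3.000e-04 -2.000e-04 -4.316e-01] shift(new axes) [14.801 14.792 -3.126]
```

```bash
python3 -m creep '0 0 -1 0 0 0;0 0 -1 0 0 0;0 0 -1.0 0 0 0;0.5 -0.3 -0.1 0 0 0;0.97 -0.625 0 0 0 0;0.97 -0.625 0 0 0 0;0.97 -0.625 0 0 0 0;0.97 -0.625 0 0 0 0;0.97 -0.625 0 0 0 0;0.97 -0.625 0 0 0 0;0.97 -0.625 0 0 0 0;0.97 -0.625 0 0 0 0;0.97 -0.625 0 0 0 0;0.97 -0.625 0 0 0 0;0.97 -0.625 0 0 0 0;0.97 -0.625 0 0 0 0;0.97 -0.625 0 0 0 0;0.97 -0.625 0 0 0 0;0.97 -0.625 0 0 0 0;0.97 -0.625 0 0 0 0' 0.4 50
python3 -m creep '0.97 -0.6 0 0 0 -0.05;0.5 -0.3 0 0 0 -0.05;0 0 0 0 0 -0.055;0 0 0 0 0 -0.055;0 0 0 0 0 -0.055;0 0 0 0 0 -0.055;0 0 0 0 0 -0.055;0 0 0 0 0 -0.055'
cat >> h.py <<'E'
def tilt(a,zax,yax):  # rot from tool z and tool y
    z=np.array(zax,float);z/=np.linalg.norm(z);y=np.array(yax,float);y-=z*(y@z);y/=np.linalg.norm(y)
    return R.from_matrix(np.column_stack([np.cross(y,z),y,z]))
E
python3 - <<'E'
from h import *
s=manip.read_state();print({k:np.round(s[k],3) for k in("clock","joints","eef_pos","eef_rot","finger_gap","wrist_force")})
a=np.deg2rad(9.6)
plan([688,176.4,197],tilt(0,[0,0,-1],[np.cos(a),np.sin(a),0]))
E
```

```text
clock: 2.6
eef_pos: [645.5, 116.6, 328.2]
eef_rot: [-3.141, 0.002, 0.388]
wrist_force: [0.4, -1.2, -0.8]
finger_gap: 56.4
finger_force: 0.0
clock: 3.6
eef_pos: [682.6, 172.8, 328.0]
eef_rot: [-3.139, -0.0, 1.745]
wrist_force: [0.3, -0.5, 0.3]
finger_gap: 56.7
finger_force: 0.0
{'clock': np.float64(3.6), 'joints': array([0.196, 0.648, 0.744, 0.   , 1.752, 0.022]), 'eef_pos': array([682.601, 172.812, 327.98 ]), 'eef_rot': array([-3.139, -0.   ,  1.745]), 'finger_gap': np.float64(56.673), 'wrist_force': array([ 0.313, -0.486,  0.273])}
shift(now axes) [0.065 0.156 3.274] turn [-0.0007 -0.      0.002 ] shift(new axes) [0.066 0.148 3.274]
```

```bash
python3 -m creep '0.06 0.15 0.8 0 0 0;0 0 0.8 0 0 0;0 0 0.8 0 0 0;0 0 0.6 0 0 0;0 0 0.27 0 0 0;0 0 0 0 0 0'
python3 -m creep '0 0 0 0 0 0;0 0 0 0 0 0;0 0 0 0 0 0;0 0 0 0 0 0;0 0 0 0 0 0' 1 50
python3 - <<'E'
from h import *
s=manip.read_state();print({k:np.round(s[k],3) for k in("clock","joints","eef_pos","eef_rot","finger_gap","wrist_force","finger_force")})
E
```

```text
clock: 4.35
eef_pos: [688.2, 175.7, 198.0]
eef_rot: [-3.14, -0.0, 1.739]
wrist_force: [-0.4, -0.1, 0.6]
finger_gap: 56.3
finger_force: 0.0
clock: 4.97
eef_pos: [690.4, 175.7, 198.9]
eef_rot: [3.136, -0.0, 1.739]
wrist_force: [6.6, 2.1, -1.0]
finger_gap: 11.7
finger_force: 50.0
{'clock': np.float64(4.975), 'joints': array([ 0.198,  0.683,  0.977, -0.   ,  1.476,  0.03 ]), 'eef_pos': array([690.351, 175.71 , 198.88 ]), 'eef_rot': array([ 3.136, -0.   ,  1.739]), 'finger_gap': np.float64(11.657), 'wrist_force': array([ 6.593,  2.13 , -0.962]), 'finger_force': np.float64(50.005)}
```

```bash
python3 -m creep '0 0.05 -0.2 0 0 0;0 0 -0.25 0 0 0;0 0 -0.25 0 0 0;0 0 -0.25 0 0 0;0 0 -0.25 0 0 0;0 0 -0.25 0 0 0;0 0 -0.25 0 0 0;0 0 -0.25 0 0 0;0 0 -0.25 0 0 0;0 0 -0.2 0 0 0;0 0 -0.1 0 0 0;0 0 0 0 0 0'
python3 - <<'E'
from h import *
s=manip.read_state();print({k:np.round(s[k],3) for k in("clock","joints","eef_pos","eef_rot","finger_gap","wrist_force")})
c=manip.camera("scene");P,d=cloud(c)
m=(np.abs(P[...,0]-689)<25)&(P[...,2]>90)&(P[...,2]<330)&(np.abs(P[...,1]-176)<110)&(np.abs(P[...,1]-176)>50)
print(P[m][:,2].max())
cv2.imwrite("pics/s2.png",c["color"][120:330,200:430,::-1])
E
```

```text
clock: 6.48
eef_pos: [690.4, 175.7, 300.0]
eef_rot: [3.141, -0.0, 1.739]
wrist_force: [-6.1, -3.1, -4.2]
finger_gap: 11.7
finger_force: 50.0
{'clock': np.float64(6.475), 'joints': array([ 0.198,  0.667,  0.777, -0.   ,  1.697,  0.03 ]), 'eef_pos': array([690.382, 175.75 , 299.984]), 'eef_rot': array([ 3.141, -0.   ,  1.739]), 'finger_gap': np.float64(11.662), 'wrist_force': array([-6.138, -3.103, -4.172])}
285.28649011565585
```

View pics/s2.png

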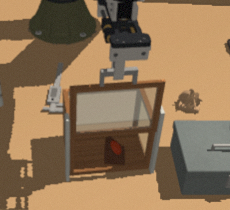

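The picture shows the sash fully up: its top edge is at z = 285, and the stone at (116,150) is visible through the open front. Now I'll release it and travel to the stand.

```bash
python3 -m creep '0 0 0 0 0 0;0 0 0 0 0 0;0 0 0 0 0 0' 0.35
python3 -m creep '0 0 -0.5 0 0 0;0 0 -1 0 0 0;0 0 -1 0 0 0;-0.4 -0.5 0 0 0 0;-0.71 -0.88 0 0 0 0;-0.71 -0.88 0 0 0 0;-0.71 -0.88 0 0 0 0;-0.71 -0.88 0 0 0 0;-0.71 -0.88 0 0 0 0;-0.71 -0.88 0 0 0 0;-0.71 -0.88 0 0 0 0;-0.71 -0.88 0 0 0 0;-0.71 -0.88 0 0 0 0;0 0 0 0 0 0'
python3 - <<'E'
from h import *
s=manip.read_state();print({k:np.round(s[k],4) for k in("clock","joints","eef_pos","eef_rot","finger_gap")})
E
python3 -m creep '0 0 0 0.05 0 0;0 0 0 0.055 0 0;0 0 0 0.055 0 0;0 0 0 0 0.05 0;0 0 0 0 0.05 0;0 0 0 0 0 0'
python3 - <<'E'
from h import *
s=manip.read_state();print({k:np.round(s[k],4) for k in("clock","joints","eef_pos","eef_rot","finger_gap")})
E
```

```text
clock: 6.9
eef_pos: [690.8, 175.9, 299.5]
eef_rot: [3.14, -0.0, 1.739]
wrist_force: [-0.1, 0.3, -0.0]
finger_gap: 38.3
finger_force: 0.0
clock: 8.65
eef_pos: [402.8, -149.7, 399.6]
eef_rot: [3.14, 0.001, 1.735]
wrist_force: [0.3, 0.1, 0.3]
finger_gap: 61.2
finger_force: 0.0
{'clock': np.float64(8.65), 'joints': array([-4.4100e-01, -4.9800e-02,  1.4731e+00, -2.0000e-04,  1.7161e+00,
       -6.0570e-01]), 'eef_pos': array([ 402.7504, -149.6873,  399.567 ]), 'eef_rot': array([3.1399e+00, 1.4000e-03, 1.7354e+00]), 'finger_gap': np.float64(61.1684)}
clock: 9.4
eef_pos: [404.5, -148.9, 397.7]
eef_rot: [-2.616, -0.275, 1.581]
wrist_force: [-0.9, 0.2, 0.1]
finger_gap: 61.1
finger_force: 0.0
{'clock': np.float64(9.4), 'joints': array([-0.4351,  0.312 ,  1.1721, -0.0055,  2.2449, -0.5219]), 'eef_pos': array([ 404.491 , -148.916 ,  397.6793]), 'eef_rot': array([-2.6157, -0.275 ,  1.581 ]), 'finger_gap': np.float64(61.0557)}
```

```bash
cat > kin.py <<'E'
import numpy as np
from scipy.spatial.transform import Rotation as R
from scipy.optimize import least_squares
S4=1
D=[([-1.24958,.30039,1.52151,0,1.3207,-.0666],[207.9,-508.9,205]),([.196,.648,.744,0,1.752,.022],[682.6,172.8,328]),
([.198,.667,.777,0,1.697,.03],[690.4,175.75,300]),([-.441,-.0498,1.4731,-.0002,1.7161,-.6057],[402.75,-149.69,399.57]),([-.4351,.312,1.1721,-.0055,2.2449,-.5219],[404.49,-148.9,397.68])]
def fk(q,p,s4=None):
    a,L1,L2,h,Lt,off,e=p; s4=S4 if s4 is None else s4
    Rw=R.from_euler('z',q[0])*R.from_euler('y',q[1]+q[2])
    w=R.from_euler('z',q[0]).apply([a+L1*np.sin(q[1]),off,h+L1*np.cos(q[1])])+Rw.apply([e,0,L2])
    Rt=Rw*R.from_euler('z',s4*q[3])*R.from_euler('y',q[4])*R.from_euler('z',q[5]+np.pi/2)
    return w+Rt.apply([0,0,Lt]),Rt
p0=[0,400,400,300,250,36.7,0]
def fit(D=D):
    f=lambda p:np.concatenate([fk(q,p)[0]-x for q,x in D]+[0.001*(np.array(p)-p0)])
    r=least_squares(f,p0,x_scale=100);return r.x,np.abs(r.fun[:3*len(D)]).max()
lo=[-3.03,-.79,.23,-1.04,0,-2.55];hi=[3.03,2.21,2.52,4.18,3.07,2.55]
def ik(pos,Rt,p,n=30,s4=None):
    best=None;rng=np.random.default_rng(0);lo_,hi_=np.array(lo)+.02,np.array(hi)-.02
    f=lambda q:np.concatenate([(fk(q,p,s4)[0]-pos)/100,(fk(q,p,s4)[1].inv()*Rt).as_rotvec()])
    out=[]
    for i in range(n):
        r=least_squares(f,rng.uniform(lo_,hi_),bounds=(lo_,hi_),max_nfev=60)
        if r.cost<1e-5 and not any(np.abs(r.x-o).max()<.05 for o in out): out.append(r.x)
        if best is None or r.cost<best[0]: best=(r.cost,r.x)
    return out,best
E
python3 - <<'E'
from kin import *
p,e=fit();print(p.round(1),e)
q=[-0.4351,0.312,1.1721,-0.0055,2.2449,-0.5219];print(fk(q,p)[1].as_euler('xyz'))
E
```

```text
[1.000e-01 4.242e+02 4.474e+02 2.214e+02 2.706e+02 3.660e+01 4.100e+01] 0.1600924953595495
[-2.61567166 -0.27498459  1.58100305]
```

```bash
python3 -m creep '0 0 0 0 -0.05 0;0 0 0 0 -0.05 0;0 0 0 -0.055 0 0;0 0 0 -0.055 0 0;0 0 0 -0.05 0 0;0 0 0 -0.055 0 0;0 0 0 -0.055 0 0;0 0 0 -0.055 0 0;0 0 0 0 0 0'
cat >> kin.py <<'E'
def aik(pos,Rt,p,s4):
    a,L1,L2,h,Lt,off,e=p
    W=np.array(pos)-Rt.apply([0,0,Lt]);r=np.hypot(W[0],W[1])
    q1=np.arctan2(W[1],W[0])-np.arcsin(off/r)
    x=np.sqrt(r*r-off*off)-a;z=W[2]-h;L=np.hypot(L2,e);d=np.arctan2(e,L2)
    c=(x*x+z*z-L1**2-L**2)/(2*L1*L)
    if c>.995: return None
    k=np.arccos(c);q3=k-d;q2=np.arctan2(x,z)-np.arctan2(L*np.sin(k),L1+L*c)
    M=(R.from_euler('z',q1)*R.from_euler('y',q2+q3)).inv()*Rt*R.from_euler('z',-np.pi/2)
    q4,q5,q6=M.as_euler('ZYZ');q4*=s4
    if q5<0: q4,q5,q6=q4+np.pi,-q5,q6+np.pi
    w=lambda v,l,h:next((v+2*np.pi*j for j in(0,1,-1) if l+.05<v+2*np.pi*j<h-.05),None)
    q4,q6=w(q4,lo[3],hi[3]),w(q6,lo[5],hi[5])
    q=[q1,q2,q3,q4,q5,q6]
    if None in q or not all(l+.03<v<h-.03 for v,l,h in zip(q,lo,hi)): return None
    return np.array(q)
E
python3 - <<'E'
from h import *
from kin import *
s=manip.read_state();print({k:np.round(s[k],4) for k in("clock","joints","eef_pos","eef_rot","finger_gap")})
p,e=fit()
for s4 in(1,-1): 
    x,r=fk(s["joints"],p,s4);print(s4,x-s["eef_pos"],r.as_euler('xyz')); print(aik(s["eef_pos"],R.from_euler('xyz',s["eef_rot"]),p,s4))
E
```

```text
clock: 10.52
eef_pos: [402.9, -148.0, 399.0]
eef_rot: [2.622, 0.003, 1.738]
wrist_force: [0.2, -0.5, 0.8]
finger_gap: 61.5
finger_force: 0.0
{'clock': np.float64(10.525), 'joints': array([-0.6754, -0.3172,  1.7753,  0.389 ,  1.3357, -0.8678]), 'eef_pos': array([ 402.9133, -147.9609,  399.0343]), 'eef_rot': array([2.6218, 0.0032, 1.7379]), 'finger_gap': np.float64(61.4565)}
1 [-0.01251683 -0.0133832   0.01291342] [2.62182883 0.00321193 1.73794807]
[-0.67531569 -0.31722102  1.77533245  0.38897758  1.33566244 -0.8677942 ]
-1 [-1.24827195e+02 -1.55829627e+02  1.29134157e-02] [-3.05156358  0.51262233  1.81132628]
[-0.67531569 -0.31722102  1.77533245 -0.38897758  1.33566244 -0.8677942 ]
```

```bash
cat > search.py <<'E'
from kin import *
import itertools
p,_=fit()
yaw=np.deg2rad(9.6);n=np.array([np.cos(yaw),np.sin(yaw),0]);sd=np.array([-n[1],n[0],0]);up=np.array([0,0,1.])
bar=np.array([688,176.4,0]);O=bar-76*n;stone=np.array([642.6,190,48.]);T=np.array([445,-242,10.])
g=98
rad=np.deg2rad
def Rzy(z,y): 
    z=z/np.linalg.norm(z);return R.from_matrix(np.column_stack([np.cross(y,z),y,z]))
def graspR(b,psi,sg):
    d=np.array([np.cos(b),np.sin(b),0]);z=np.cos(psi)*d-np.sin(psi)*up;y=sg*np.array([-d[1],d[0],0]);return Rzy(z,y)
def final(tau,phi,th,D,psi,sg):
    d=np.cos(phi)*n+np.sin(phi)*sd;a=np.sin(tau)*d+np.cos(tau)*up
    lens=stone+D*a
    s=np.cross(up,d); s/=np.linalg.norm(s);b=np.cross(a,s)   # s: toward +side when d=n ; 
    s2=np.cos(th)*s+np.sin(th)*b
    z=-np.sin(psi)*a+np.cos(psi)*s2
    # at grasp: y = sg * (up x d_h) -> y = sg*(a x s2)
    y=sg*np.cross(a,s2)
    Rt=Rzy(z,y);G=lens+g*a
    return G+19*z,Rt,lens,a
def pts_of(pos,Rt,q):
    x,y,z=Rt.as_matrix().T;G=pos-19*z
    P=[G-k*z+i*x+j*y for k in(78,110,140) for i in np.linspace(-38,38,5) for j in np.linspace(-89,89,9)]
    W=pos-p[4]*z
    rr=lambda A,B,r,m:[A+(B-A)*t+r*np.array(v) for t in np.linspace(0,1,m) for v in([1,0,0],[-1,0,0],[0,1,0],[0,-1,0],[0,0,1],[0,0,-1])]
    P+=rr(G-130*z,W-50*z,55,8)
    E=R.from_euler('z',q[0]).apply([p[0]+p[1]*np.sin(q[1]),p[5],p[3]+p[1]*np.cos(q[1])])
    P+=rr(W,E,65,15)
    return np.array(P)
def clear(P):
    L=np.column_stack([(P-O)@n,(P-O)@sd,P[:,2]])
    def box(lo,hi): 
        d=np.maximum(np.maximum(np.array(lo)-L,L-np.array(hi)),0);return np.linalg.norm(d,axis=1).min()
    return min(box([-70,-108,0],[86,108,200]),box([70,-100,130],[84,100,323]),L[:,2].min())
E
cat > s1.py <<'E'
from search import *
res=[]
for psi,sg,tau,phi,th,D in itertools.product(rad(np.array([0,15,30,45])),(1,-1),rad(np.array([42,47,52])),rad(np.arange(-40,41,20)),rad(np.arange(-180,180,15)),(105,120)):
    pos,Rt,lens,a=final(tau,phi,th,D,psi,sg)
    l=lens-O
    if l@n<85 or abs(l@sd)>75: continue
    q=aik(pos,Rt,p,1)
    if q is None: continue
    c=clear(pts_of(pos,Rt,q))
    if c>15: res.append((c,np.rad2deg(psi),sg,*np.rad2deg([tau,phi,th]),D,q.round(2)))
print(len(res))
from collections import Counter
print(Counter((r[1].round(),r[2]) for r in res))
res.sort(key=lambda r:-r[0])
for k in set((r[1],r[2]) for r in res):
    print(k)
    for r in [r for r in res if (r[1],r[2])==k][:5]: print(round(r[0]),[round(float(v)) for v in r[1:7]],r[7])
print("grasp")
for psi,sg,b in itertools.product((0,15,30,45),(1,-1),range(-110,60,15)):
    Rt=graspR(rad(b),rad(psi),sg);z=Rt.as_matrix()[:,2];G=T+[0,0,g]
    q=aik(G+19*z,Rt,p,1);q2=aik(G-80*z,Rt,p,1);q3=aik(G+19*z+[0,0,120],Rt,p,1)
    if q is not None and q2 is not None and q3 is not None: print(psi,sg,b,q.round(2),q2.round(2))
E
time python3 s1.py
```

```text
307
Counter({(np.float64(45.0), -1): 72, (np.float64(30.0), -1): 68, (np.float64(45.0), 1): 67, (np.float64(30.0), 1): 54, (np.float64(15.0), -1): 26, (np.float64(0.0), -1): 9, (np.float64(15.0), 1): 9, (np.float64(0.0), 1): 2})
(np.float64(45.0), -1)
55 [45, -1, 52, -40, 15, 120] [-0.2   1.34  0.27  1.23  1.98  0.74]
50 [45, -1, 52, -20, -45, 105] [-0.01  1.16  0.34  0.58  1.79  1.29]
45 [45, -1, 52, -40, 15, 105] [-0.19  1.29  0.4   1.2   1.95  0.67]
45 [45, -1, 52, 40, -105, 105] [ 0.42  1.06  0.44 -0.23  1.68  1.28]
44 [45, -1, 47, 0, -90, 105] [0.22 1.09 0.34 0.   1.75 1.62]
(np.float64(0.0), 1)
29 [0, 1, 52, 0, 0, 120] [-0.08  1.4   0.33  1.53  1.81 -2.4 ]
25 [0, 1, 52, 0, 0, 105] [-0.08  1.36  0.44  1.52  1.81 -2.46]
(np.float64(14.999999999999998), -1)
49 [15, -1, 52, -40, 30, 120] [-0.22  1.29  0.67  1.69  1.87  0.42]
44 [15, -1, 47, -40, 45, 120] [-0.19  1.46  0.37  1.81  2.05  0.45]
42 [15, -1, 42, -40, 45, 120] [-0.19  1.38  0.46  1.74  2.06  0.34]
41 [15, -1, 47, -40, 30, 120] [-0.22  1.23  0.73  1.65  1.86  0.34]
41 [15, -1, 52, -40, 30, 105] [-0.22  1.28  0.73  1.68  1
[... 4135 characters left out ...]
 2.27  4.01  0.06  0.75] [-0.53 -0.22  2.37 -0.27  0.21 -1.25]
45 -1 -35 [-0.55  0.13  2.27  4.01  0.06 -2.39] [-0.53 -0.22  2.37 -0.27  0.21  1.89]
45 -1 -20 [-0.69  0.13  2.26  1.61  0.24 -0.28] [-0.78 -0.21  2.37  0.89  0.39  0.41]
45 -1 -5 [-0.81  0.17  2.22  1.36  0.5  -0.32] [-0.96 -0.12  2.29  1.03  0.69 -0.04]
45 -1 10 [-0.89  0.23  2.13  1.19  0.73 -0.41] [-1.06  0.01  2.17  0.98  0.93 -0.27]
45 -1 25 [-0.93  0.31  2.03  1.04  0.93 -0.5 ] [-1.09  0.15  2.02  0.89  1.14 -0.42]
45 -1 40 [-0.93  0.39  1.9   0.9   1.12 -0.59] [-1.08  0.28  1.85  0.8   1.32 -0.54]
45 -1 55 [-0.92  0.47  1.78  0.78  1.29 -0.69] [-1.04  0.41  1.68  0.7   1.48 -0.65]
real	0m9.462s
user	0m9.694s
sys	0m0.165s
```

```bash
cat > s2.py <<'E'
from h import *
from search import *
import pickle
c=pickle.load(open("scene.pkl","rb"));P,d=cloud(c);h=cv2.cvtColor(c["color"],cv2.COLOR_RGB2HSV)
m=(h[...,0]>125)&(h[...,0]<165)&(h[...,1]>90)&(P[...,2]>5)&(P[...,0]>300)&(P[...,0]<600)&(P[...,1]<-200)&(P[...,1]>-400)
print("purple",np.median(P[m],axis=0),P[m].min(0),P[m].max(0))
m=(P[...,2]>112)&(P[...,2]<160)&(abs(P[...,0]-445)<50)&(abs(P[...,1]+242)<28);print("torch scene",P[m].mean(0),P[m].max(0),m.sum())
for ps in(30,45):
  for b in (-5,10):
    Rt=graspR(rad(b),rad(ps),-1);z=Rt.as_matrix()[:,2];G=T+[0,0,g]
    print(ps,b)
    for hgt in (0,120,220): print(aik(G+19*z+[0,0,hgt],Rt,p,1))
    plan(G+19*z+[0,0,120],Rt)
E
python3 s2.py
```

```text
purple [ 408.16047225 -325.75080876   61.09653958] [ 394.84051276 -340.09687269    6.40222205] [ 492.5539889  -200.96005941  122.16460691]
torch scene [ 451.35124345 -237.83786219  125.60815367] [ 458.4052639  -228.33103589  136.02660639] 69
30 -5
[-0.88951956  0.25713315  2.30969799  1.92949271  0.72739403 -0.94248037]
[-0.88951956 -0.06050067  2.24436205  1.47060771  0.67608545 -0.34910241]
[-0.88951956 -0.22464435  2.11886395  1.14448739  0.75296952  0.07947727]
shift(now axes) [-2.582 -1.339  4.443] turn [-0.18    0.0882  0.5443] shift(new axes) [-3.076  2.25   3.698]
30 10
[-0.98312717  0.32698596  2.20045676  1.5657867   0.91600222 -0.84276143]
[-0.98312717  0.0437214   2.14122355  1.31401366  0.96150038 -0.42082117]
[-0.98312717 -0.11097895  2.02486185  1.15111969  1.05223701 -0.11804038]
shift(now axes) [-2.476 -1.328  4.45 ] turn [-0.1296  0.1334  0.4864] shift(new axes) [-3.389  2.498  3.157]
45 -5
[-0.80663078  0.16935636  2.21589653  1.36269877  0.49631775 -0.31888624]
[-0.80663078 -0.07575375  2.11449501  0.8723837   0.65398669  0.25895075]
[-0.80663078 -0.1916375   1.96887311  0.67418129  0.84256679  0.52745907]
shift(now axes) [-2.563 -1.451  4.492] turn [-0.107   0.0286  0.5608] shift(new axes) [-2.137  2.25   4.385]
45 10
[-0.88664537  0.23302231  2.13299795  1.1877032   0.72815706 -0.40689334]
[-0.88664537  0.00439414  2.03753447  0.91644111  0.89139314 -0.01745236]
[-0.88664537 -0.10850113  1.89803341  0.78690024  1.05850297  0.21187797]
shift(now axes) [-2.476 -1.442  4.497] turn [-0.0646  0.0681  0.4955] shift(new axes) [-2.579  2.498  3.943]
```

```bash
python3 -m creep '0 0 0 -0.0065 0.0068 0.0496;0 0 0 -0.0065 0.0068 0.0496;0 0 0 -0.0065 0.0068 0.0496;0 0 0 -0.0065 0.0068 0.0496;0 0 0 -0.0065 0.0068 0.0496;0 0 0 -0.0065 0.0068 0.0496;0 0 0 -0.0065 0.0068 0.0496;0 0 0 -0.0065 0.0068 0.0496;0 0 0 -0.0065 0.0068 0.0496;0 0 0 -0.0065 0.0068 0.0496;-0.52 0.5 0.79 0 0 0;-0.52 0.5 0.79 0 0 0;-0.52 0.5 0.79 0 0 0;-0.52 0.5 0.79 0 0 0;-0.5 0.5 0.79 0 0 0;0 0 0 0 0 0' 0.48
python3 - <<'E'
from h import *
from search import *
Rt=graspR(rad(10),rad(45),-1);z=Rt.as_matrix()[:,2];G=T+[0,0,g]
plan(G+19*z+[0,0,120],Rt);plan(G+19*z,Rt)
c=manip.camera("wrist");cv2.imwrite("pics/w.png",c["color"][...,::-1])
E
```

```text
clock: 12.52
eef_pos: [459.6, -238.4, 211.2]
eef_rot: [-3.131, -0.78, 0.17]
wrist_force: [0.3, 0.8, -0.2]
finger_gap: 49.0
finger_force: 0.0
shift(now axes) [ 0.03   0.025 -0.087] turn [-0.0022  0.0017 -0.0011] shift(new axes) [ 0.031  0.025 -0.087]
shift(now axes) [-2.08   0.047  2.045] turn [-0.0022  0.0017 -0.0011] shift(new axes) [-2.091  0.025  2.034]
```

View pics/w.png

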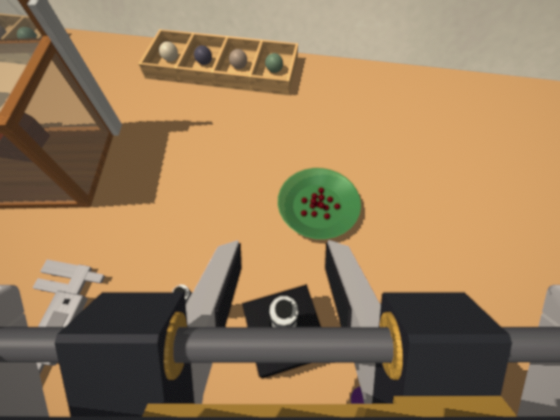

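The wrist view shows the torch tail at (284,310), centred between the fingertips. Descending straight down.

```bash
python3 -m creep '-0.42 0.01 0.41 -0.002 0.002 -0.001;-0.42 0.01 0.41 0 0 0;-0.42 0.01 0.41 0 0 0;-0.42 0.01 0.41 0 0 0;-0.3 0 0.3 0 0 0;-0.1 0 0.1 0 0 0;0 0 0 0 0 0'
python3 -m creep '0 0 0 0 0 0;0 0 0 0 0 0;0 0 0 0 0 0;0 0 0 0 0 0' 1 30
python3 - <<'E'
from h import *
from search import *
Rt=graspR(rad(10),rad(45),-1);z=Rt.as_matrix()[:,2];G=T+[0,0,g]
plan(G+19*z,Rt);plan(G+19*z+[0,0,130],Rt)
E
```

```text
clock: 13.45
eef_pos: [459.4, -241.3, 98.3]
eef_rot: [3.135, -0.792, 0.177]
wrist_force: [0.1, 0.2, -0.7]
finger_gap: 48.9
finger_force: 0.0
clock: 13.95
eef_pos: [458.9, -241.2, 97.3]
eef_rot: [3.137, -0.791, 0.175]
wrist_force: [-0.7, 1.7, 2.4]
finger_gap: 21.8
finger_force: 29.8
shift(now axes) [-0.054 -0.041  0.041] turn [ 0.0013 -0.0019  0.    ] shift(new axes) [-0.054 -0.041  0.042]
shift(now axes) [ 2.257 -0.031 -2.243] turn [ 0.0013 -0.0019  0.    ] shift(new axes) [ 2.244 -0.041 -2.257]
```

```bash
python3 -m creep '0.4 0 -0.4 0 0 0;0.45 0 -0.45 0 0 0;0.45 0 -0.45 0 0 0;0.45 0 -0.45 0 0 0;0.45 0 -0.45 0 0 0;0 0 0 0 0 0' 1 40
cat > s3.py <<'E'
from h import *
from search import *
st=manip.read_state();print(st["clock"],st["eef_pos"],st["finger_gap"])
res=[]
for tau,phi,th,D in itertools.product((44,47,50),range(-50,21,10),range(-60,46,15),(105,)):
    pos,Rt,lens,a=final(rad(tau),rad(phi),rad(th),D,rad(45),-1)
    q=aik(pos,Rt,p,1)
    if q is None or (lens-O)@n<85: continue
    res.append((clear(pts_of(pos,Rt,q)),tau,phi,th,D,lens.round(),q.round(2)))
res.sort(key=lambda r:-r[0])
for r in res[:8]: print(*r)
tau,phi,th,D=res[0][1:5]
pos,Rt,lens,a=final(rad(tau),rad(phi),rad(th),D,rad(45),-1)
print("target",pos);plan(pos,Rt)
c=manip.camera("scene");cv2.imwrite("pics/s3.png",c["color"][80:330,50:350,::-1])
E
python3 s3.py
```

```text
clock: 14.7
eef_pos: [458.3, -241.6, 222.7]
eef_rot: [3.133, -0.792, 0.177]
wrist_force: [-0.2, -0.2, -1.9]
finger_gap: 21.3
finger_force: 39.7
14.7 [ 458.29342104 -241.56274197  222.74056377] 21.290827308090993
75.68112464606146 50 -50 45 105 [704. 138. 115.] [-0.22  1.4   0.3   1.41  2.11  0.38]
60.643429588007855 50 -50 30 105 [704. 138. 115.] [-0.23  1.21  0.6   1.27  1.93  0.41]
44.63399355203697 50 -20 -45 105 [722. 175. 115.] [-0.01  1.1   0.43  0.57  1.74  1.25]
42.24891048119301 50 -50 15 105 [704. 138. 115.] [-0.24  1.07  0.79  1.17  1.75  0.52]
38.72861783372757 50 -40 15 105 [712. 149. 115.] [-0.19  1.25  0.45  1.17  1.93  0.62]
37.322833520668716 44 -40 30 105 [706. 153. 124.] [-0.17  1.31  0.32  1.23  2.05  0.46]
35.58927474731935 50 -20 -30 105 [722. 175. 115.] [-0.05  1.2   0.31  0.74  1.85  1.09]
34.92722259199122 47 -10 -60 105 [719. 189. 120.] [0.08 1.07 0.43 0.37 1.71 1.33]
target [754.693751   107.07549025 177.1274369 ]
shift(now axes) [ 5.39  -7.334  7.024] turn [ 0.5259  0.0135 -0.0931] shift(new axes) [4.764 8.704 5.807]
```

View pics/s3.png

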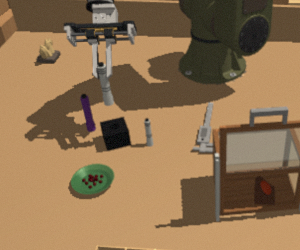

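The picture shows the torch hanging vertically in the fingers at (107,90), with the stand (117,133), purple torch (87,112) and small torch (148,130) undisturbed. Next I'll check the path.

```bash
cat > s4.py <<'E'
from h import *
from search import *
from scipy.spatial.transform import Slerp
st=manip.read_state();x0=st["eef_pos"];R0=R.from_euler('xyz',st["eef_rot"])
ain=graspR(rad(10),rad(45),-1).inv().apply(up)
def run(tau,phi,th,D,vias,pr=True):
    pos,Rt,lens,a=final(rad(tau),rad(phi),rad(th),D,rad(45),-1)
    path=[x0,x0+[0,0,80]]+[pos+np.array(v[0]*n+v[1]*sd+v[2]*up) for v in vias]+[pos]
    sl=Slerp([0,1],R.concatenate([R0,Rt]))
    seq=[(path[1],sl(t)) for t in np.linspace(0,1,9)]
    for A,B in zip(path[1:-1],path[2:]): seq+=[(A+(B-A)*t,Rt) for t in np.linspace(0,1,9)[1:]]
    cs=[];qs=[]
    for x,r in seq:
        q=aik(x,r,p,1)
        if q is None: return print("unreach",tau,phi,th,x.round()) if pr else None
        z=r.as_matrix()[:,2];G=x-19*z;av=r.apply(ain);tp=np.array([G+k*av for k in np.linspace(-98,27,12)])
        cs.append((clear(pts_of(x,r,q)),clear(tp)-13,np.vstack([tp,pts_of(x,r,q)])[:,2].min()));qs.append(q)
    cs=np.array(cs);dq=np.abs(np.diff(qs,axis=0)).max(0)
    print(tau,phi,th,D,"body clr",cs[:,0].min().round(),"torch clr",cs[:,1].min().round(),"zmin",cs[:,2].min().round(),"dq",dq.round(2),"qend",qs[-1].round(2))
    print("lens",lens.round())
    print("turn",((R0.inv()*Rt).as_rotvec()/np.pi).round(4))
    for A,B in zip(path[1:-1],path[2:]): print("seg",(Rt.inv().apply(B-A)/40).round(3),B.round())
for c in((50,-40,22,108),(48,-45,30,108),(50,-20,-40,108)):
    run(*c,[(60,-120,20)]); run(*c,[(30,-150,60),(0,-60,10)])
E
python3 s4.py
```

```text
unreach 50 -40 22 [754. -46. 222.]
unreach 50 -40 22 [735. -72. 252.]
unreach 48 -45 30 [746. -52. 227.]
unreach 48 -45 30 [727. -78. 257.]
unreach 50 -20 -40 [822.  26. 200.]
unreach 50 -20 -40 [801.  -4. 235.]
```

```bash
sed -i '/^for c in/,$d' s4.py; cat > s5.py <<'E'
from s4 import *
for c in((50,-40,15,108),(48,-45,15,108),(50,-50,15,105),(50,-20,-45,105)):
    for v in ([],[(0,-120,0)],[(0,-60,0)],[(-30,-120,0),(0,-30,0)],[(-40,-160,0),(10,-70,0)]): print(v,end=' ');run(*c,v)
E
python3 s5.py
```

```text
[] 50 -40 15 108 body clr 41.0 torch clr -13.0 zmin 116.0 dq [0.09 0.13 0.22 0.06 0.2  0.11] qend [-0.19  1.26  0.43  1.18  1.93  0.63]
lens [714. 148. 117.]
turn [ 0.4359 -0.0882 -0.0384]
seg [7.196 6.781 7.74 ] [774. 128. 174.]
[(0, -120, 0)] unreach 50 -40 15 [794.   9. 174.]
[(0, -60, 0)] unreach 50 -40 15 [784.  69. 174.]
[(-30, -120, 0), (0, -30, 0)] unreach 50 -40 15 [765.   4. 174.]
[(-40, -160, 0), (10, -70, 0)] unreach 50 -40 15 [762. -37. 174.]
[] 48 -45 15 108 body clr 35.0 torch clr -13.0 zmin 120.0 dq [0.08 0.1  0.16 0.05 0.19 0.08] qend [-0.21  1.12  0.66  1.15  1.82  0.54]
lens [708. 144. 120.]
turn [ 0.412  -0.0725 -0.0283]
seg [6.611 5.907 8.403] [765. 119. 179.]
[(0, -120, 0)] 48 -45 15 108 body clr 35.0 torch clr -9.0 zmin 120.0 dq [0.07 0.16 0.26 0.06 0.19 0.13] qend [-0.21  1.12  0.66  1.15  1.82  0.54]
lens [708. 144. 120.]
turn [ 0.412  -0.0725 -0.0283]
seg [6.017 6.729 5.58 ] [785.   1. 179.]
seg [ 0.594 -0.822  2.823] [765. 119. 179.]
[(0, -60, 0)] 48 -45 15 108 body clr 35.0 torch clr -9.0 zmin 120.0 dq [0.08 0.12 0.18 0.05 0.19 0.09] qend [-0.21  1.12  0.6
[... 2664 characters left out ...]
, -60, 0)] 50 -20 -45 105 body clr 5.0 torch clr -13.0 zmin 115.0 dq [0.1  0.18 0.29 0.1  0.12 0.11] qend [-0.01  1.1   0.43  0.57  1.74  1.25]
lens [722. 175. 115.]
turn [ 0.199  -0.2373  0.0166]
seg [10.83  -2.247  6.518] [803. 113. 163.]
seg [ 0.262 -1.23   0.818] [793. 172. 163.]
[(-30, -120, 0), (0, -30, 0)] 50 -20 -45 105 body clr 23.0 torch clr -12.0 zmin 115.0 dq [0.09 0.14 0.21 0.1  0.12 0.09] qend [-0.01  1.1   0.43  0.57  1.74  1.25]
lens [722. 175. 115.]
turn [ 0.199  -0.2373  0.0166]
seg [ 9.831 -1.156  5.727] [784.  49. 163.]
seg [ 1.13  -1.706  1.2  ] [798. 142. 163.]
seg [ 0.131 -0.615  0.409] [793. 172. 163.]
[(-40, -160, 0), (10, -70, 0)] unreach 50 -20 -45 [810.  93. 163.]
```

```bash
cat > s6.py <<'E'
from s4 import *
def boxd(L,lo,hi): return np.linalg.norm(np.maximum(np.maximum(np.array(lo)-L,L-np.array(hi)),0),axis=1).min()
B=[([-86+172-24,100,0],[86,108,200]),([62,-108,0],[86,-100,200]),([72,-99,138],[80,99,321]),([-70,-100,0],[70,100,12]),([-70,-100,0],[70,-92,160]),([-70,-100,150],[70,100,160]),([-60,-100,0],[80,100,20])]
def tclear(P):
    L=np.column_stack([(P-O)@n,(P-O)@sd,P[:,2]]);return min(boxd(L,*b) for b in B)
rng=np.random.default_rng(1);best=(-99,)
import time;t0=time.time()
while time.time()-t0<150:
    c=(rng.uniform(46,54),rng.uniform(-50,10),rng.uniform(-60,30),rng.uniform(100,125))
    v=[(rng.uniform(-40,40),rng.uniform(-250,-60),rng.uniform(0,60))]
    if rng.random()<.5: v.append((rng.uniform(0,30),rng.uniform(-60,-10),rng.uniform(0,20)))
    pos,Rt,lens,a=final(rad(c[0]),rad(c[1]),rad(c[2]),c[3],rad(45),-1)
    path=[x0+[0,0,80]]+[pos+k[0]*n+k[1]*sd+k[2]*up for k in v]+[pos]
    if abs((lens-O)@sd)>75 : continue
    worst=1e9
    for A,Bb in zip(path[:-1][::-1],path[1:][::-1]):
        for t in np.linspace(1,0,8):
            x=A+(Bb-A)*t;q=aik(x,Rt,p,1)
            if q is None: worst=-99;break
            z=Rt.as_matrix()[:,2];G=x-19*z;tp=np.array([G+k*a for k in np.linspace(-98,27,10)])
            worst=min(worst,tclear(tp)-13,clear(pts_of(x,Rt,q))-10)
            if worst<best[0]: break
        if worst<best[0]: break
    if worst>best[0]: best=(worst,c,v);print(best,flush=True)
run(*best[1],best[2])
E
python3 s6.py
```

```text
(np.float64(8.38249273639564), (50.12854868438303, -43.04806325175378, -3.8859220016249623, 119.41707785855745), [(9.040264084243233, -75.7134360897285, 2.3755725998521715)])
(np.float64(17.360968769108226), (50.12124242871672, -31.77895682332491, -44.30544877425299, 112.13009906040075), [(-9.896215987891814, -131.6121797628328, 29.907574957376994), (24.992843064256007, -57.4163030440302, 16.55190327718421)])
(np.float64(18.61935519214262), (47.89036146533084, -26.772181800197004, -37.804826536844615, 116.28140239745035), [(5.002345929323653, -104.52349893126507, 0.6850189491963965), (17.962131854688895, -31.171653492598903, 16.488771128508386)])
(np.float64(18.654889335908184), (53.857973586223835, -42.12678847807137, -42.342300181221674, 118.21565962534171), [(6.047810306680461, -150.02574507172557, 45.29354431120914), (15.433179427479816, -56.074515614213595, 6.225541158072964)])
(np.float64(19.52696277161433), (53.59111571105967, -36.96572498180616, -42.72811485108224, 122.39664930866618), [(-36.84325792405522, -158.2098510515613, 7.262525492330929), (24.48064099150863, -41.02365
[... 909 characters left out ...]
 43.68320960390892), (18.391793728405645, -32.18125992710302, 0.27982042347655334)])
(np.float64(22.790779943488637), (53.38792134949951, -36.91114497953562, -50.50715241569574, 120.55111889996515), [(12.959788023819208, -83.52728339111161, 13.772631789158572), (27.20704329686124, -47.6205866384002, 0.4269217383288293)])
53.38792134949951 -36.91114497953562 -50.50715241569574 120.55111889996515 body clr 48.0 torch clr 12.0 zmin 120.0 dq [0.09 0.18 0.29 0.1  0.11 0.13] qend [-0.07  0.99  0.62  0.53  1.58  1.51]
lens [729. 146. 120.]
turn [ 0.1396 -0.2345  0.1224]
seg [ 9.154 -4.576  6.193] [825.  39. 176.]
seg [ 0.197 -0.645  0.767] [833.  77. 162.]
seg [-0.88  -0.891  0.558] [798. 119. 162.]
```

```bash
cat > s7.py <<'E'
from s4 import *
run(50,-36,-46,115,[(12,-90,20),(24,-45,5)])
E
python3 s7.py
```

```text
50 -36 -46 115 body clr 31.0 torch clr 6.0 zmin 122.0 dq [0.09 0.15 0.23 0.09 0.1  0.11] qend [-0.07  0.93  0.73  0.57  1.51  1.39]
lens [722. 151. 122.]
turn [ 0.1562 -0.2143  0.0991]
seg [ 9.117 -3.73   6.381] [816.  41. 189.]
seg [ 0.146 -0.769  0.94 ] [820.  87. 174.]
seg [-0.73  -0.847  0.626] [789. 128. 169.]
```

```bash
python3 -m creep '0.35 0 -0.35 0 0 0;0.36 0 -0.35 0 0 0;0.36 0 -0.35 0 0 0;0.35 0 -0.35 0 0 0;0 0 0 0.026 -0.0357 0.0165;0 0 0 0.026 -0.0357 0.0165;0 0 0 0.026 -0.0357 0.0165;0 0 0 0.026 -0.0357 0.0165;0 0 0 0.026 -0.0357 0.0165;0 0 0 0.026 -0.0357 0.0165;0 0 0 0 0 0'
python3 -m creep '0.4 -0.16 0.27 0 0 0;0.76 -0.31 0.53 0 0 0;0.76 -0.31 0.53 0 0 0;0.76 -0.31 0.53 0 0 0;0.76 -0.31 0.53 0 0 0;0.76 -0.31 0.53 0 0 0;0.76 -0.31 0.53 0 0 0;0.76 -0.31 0.53 0 0 0;0.76 -0.31 0.53 0 0 0;0.76 -0.31 0.53 0 0 0;0.76 -0.31 0.53 0 0 0;0.76 -0.31 0.53 0 0 0;0.4 -0.16 0.27 0 0 0;0 0 0 0 0 0'
cat > s8.py <<'E'
from h import *
from search import *
pos,Rt,lens,a=final(rad(50),rad(-36),rad(-46),115,rad(45),-1)
for v in((12,-90,20),(24,-45,5),(0,0,0)): print((pos+v[0]*n+v[1]*sd+v[2]*up).round());plan(pos+v[0]*n+v[1]*sd+v[2]*up,Rt)
E
python3 s8.py
```

```text
clock: 16.12
eef_pos: [458.9, -240.9, 298.2]
eef_rot: [-2.575, -0.063, 0.055]
wrist_force: [-0.3, -0.2, -0.7]
finger_gap: 21.1
finger_force: 39.7
clock: 17.88
eef_pos: [818.3, 43.2, 188.2]
eef_rot: [-2.578, -0.065, 0.055]
wrist_force: [-0.1, -0.4, -1.6]
finger_gap: 21.5
finger_force: 39.7
[816.  41. 189.]
shift(now axes) [-0.056  0.035 -0.047] turn [-0.0003  0.0001  0.0004] shift(new axes) [-0.056  0.036 -0.047]
[820.  87. 174.]
shift(now axes) [ 0.091 -0.732  0.894] turn [-0.0003  0.0001  0.0004] shift(new axes) [ 0.09  -0.733  0.893]
[789. 128. 169.]
shift(now axes) [-0.638 -1.579  1.521] turn [-0.0003  0.0001  0.0004] shift(new axes) [-0.641 -1.58   1.519]
```

Next, the two short approach legs, done slowly, and then a camera check of the torch axis.

```bash
python3 -m creep '0.03 -0.25 0.3 0 0 0;0.03 -0.25 0.3 0 0 0;0.03 -0.23 0.29 0 0 0;-0.15 -0.17 0.13 0 0 0;-0.15 -0.17 0.13 0 0 0;-0.15 -0.17 0.13 0 0 0;-0.15 -0.17 0.13 0 0 0;-0.13 -0.17 0.11 0 0 0;0 0 0 0 0 0;0 0 0 0 0 0'
cat > s9.py <<'E'
from s8 import *
print("lens exp",lens,"tail exp",lens+125*a)
import pickle
c=manip.camera("scene");pickle.dump(c,open("s9.pkl","wb"));P,d=cloud(c)
cv2.imwrite("pics/s9.png",cv2.resize(c["color"][150:330,220:420,::-1],None,fx=3,fy=3,interpolation=cv2.INTER_CUBIC))
# points near expected torch axis
L=P-lens;t=L@a;rr=np.linalg.norm(L-t[...,None]*a,axis=-1)
for lo,hi in((0,22),(34,60),(60,80)):
    m=(t>lo)&(t<hi)&(rr<28);print(lo,hi,m.sum(),P[m].mean(0).round(1) if m.any() else '', "axis exp",(lens+t[m].mean()*a).round(1),"mean rr",rr[m].mean().round(1))
    v,u=np.nonzero(m);print("px",u.mean(),v.mean())
def proj(X):
    q=np.linalg.inv(c["T"])@np.append(X,1);x,y=q[:2]/q[2];s=1+c["k1"]*(x*x+y*y);K=c["camera_matrix"];return np.array([K[0,0]*x*s+K[0,2],K[1,1]*y*s+K[1,2]]).round(1)
for X in(lens,lens+12*a,lens+125*a,stone): print("crop px",(proj(X)-[220,150])*3)
E
python3 s9.py
```

```text
clock: 19.12
eef_pos: [789.2, 125.3, 170.2]
eef_rot: [-2.579, -0.065, 0.053]
wrist_force: [-1.1, -0.1, -1.3]
finger_gap: 21.4
finger_force: 39.7
[816.  41. 189.]
shift(now axes) [ 0.588  1.583 -1.506] turn [ 0.     -0.0002 -0.0001] shift(new axes) [ 0.587  1.583 -1.507]
[820.  87. 174.]
shift(now axes) [ 0.733  0.814 -0.566] turn [ 0.     -0.0002 -0.0001] shift(new axes) [ 0.733  0.814 -0.567]
[789. 128. 169.]
shift(now axes) [ 0.002 -0.032  0.059] turn [ 0.     -0.0002 -0.0001] shift(new axes) [ 0.002 -0.032  0.059]
lens exp [721.50782691 150.82981455 121.92057511] tail exp [807.27720398 108.25352602 202.26902632]
0 22 40 [730.4 155.1 132.4] axis exp [729.3 147.  129.2] mean rr 11.6
px 302.175 268.875
34 60 34 [753.7 142.1 153.2] axis exp [752.5 135.4 151. ] mean rr 9.3
px 296.3235294117647 269.8529411764706
60 80 3 [775.3 131.4 163. ] axis exp [769.5 127.  166.9] mean rr 10.1
px 291.0 274.0
crop px [240.3 357. ]
crop px [234.9 357.9]
crop px [177.6 365.4]
crop px [286.2 351. ]
```

View pics/s9.png

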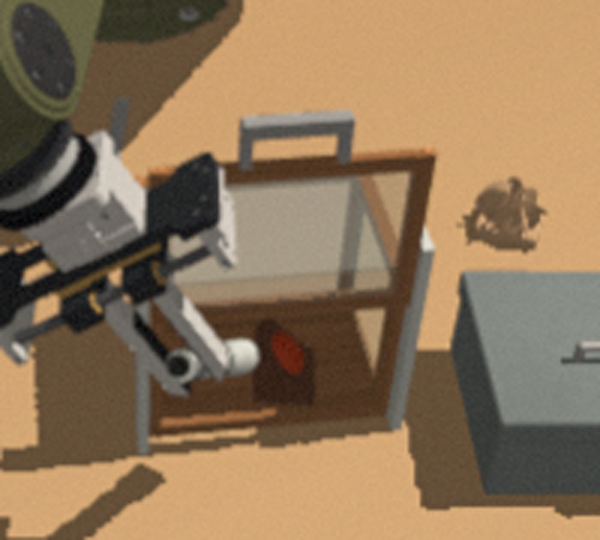

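The crop shows the torch head at (242,355), the tail button at (180,365) and the stone at (287,352). All three are nearly in line, close to prediction. I'll do a cylinder fit over the two depth views to check the third dimension.

```bash
cat > s10.py <<'E'
from s8 import *
from scipy.optimize import least_squares
pts=[]
for nm in("scene","top"):
    c=manip.camera(nm);P,d=cloud(c);L=P-lens;t=L@a;rr=np.linalg.norm(L-t[...,None]*a,axis=-1)
    h=cv2.cvtColor(c["color"],cv2.COLOR_RGB2HSV)
    m=(t>-12)&(t<78)&(rr<21)&(h[...,1]<110)
    m=cv2.erode(m.astype(np.uint8),np.ones((2,2)))>0
    print(nm,m.sum(),"tmin",t[m].min().round(1) if m.any() else '');pts.append(P[m])
e1=np.cross(a,up);e1/=np.linalg.norm(e1);e2=np.cross(a,e1)
def ax(w): return lens+w[0]*e1+w[1]*e2+0*a, (lambda v:v/np.linalg.norm(v))(a+w[2]*e1+w[3]*e2)
for name,Q in(("scene",pts[0]),("both",np.vstack(pts))):
    def f(w):
        o,v=ax(w);L=Q-o;t=L@v;r=np.linalg.norm(L-t[:,None]*v,axis=1)
        R_=np.interp(t,[0,24,32,118],[13,13,11,11]);return np.append(r-R_,np.array(w[2:])*15)
    r=least_squares(f,[0,0,0,0],loss='soft_l1',f_scale=2);o,v=ax(r.x)
    k=stone-o;print(name,r.x.round(3),"res",np.median(abs(r.fun)).round(2),"axis",v.round(3),"tilt",np.rad2deg(np.arccos(v[2])).round(1),"miss",(k-(k@v)*v).round(1),np.linalg.norm(k-(k@v)*v).round(1),"dist",-(k@v).round(1))
k=stone-lens;print("nominal miss uses commanded pose; tcp err",manip.read_state()["eef_pos"]-pos)
E
python3 s10.py | tail -6
```

```text
shift(now axes) [ 0.002 -0.037  0.059] turn [ 0.     -0.0002 -0.0001] shift(new axes) [ 0.002 -0.037  0.059]
scene 89 tmin 0.4
top 57 tmin 42.8
scene [2.137 0.362 0.003 0.007] res 0.42 axis [ 0.689 -0.345  0.638] tilt 50.4 miss [ 1.   1.5 -0.3] 1.8 dist 115.0
both [1.703 0.377 0.026 0.009] res 0.75 axis [ 0.68  -0.366  0.635] tilt 50.6 miss [-0.2 -1.3 -0.6] 1.5 dist 115.0
nominal miss uses commanded pose; tcp err [-0.01480321 -2.62020456  1.05028609]
```

```bash
python3 -m creep '0 0 0 0 0 0;0 0 0 0 0 0;0 0 0 0 0 0;0 0 0 0 0 0' && python3 -c "
from cell import manip
print(abs(manip.read_state()['qd']).max());print(manip.sign_off())"
```

```text
clock: 19.77
eef_pos: [789.1, 125.4, 170.1]
eef_rot: [-2.579, -0.065, 0.054]
wrist_force: [-0.5, 0.6, -1.6]
finger_gap: 20.9
finger_force: 39.7
0.0020930700436335337
the job is handed in; nothing more can be done
None
```

Job handed in at 19.8 s, with no verdict returned: the sash is fully up and the torch is held still, slanting about 50°, lens about 115 mm from the stone and beam axis about 2 mm off its middle by my camera fit; the images show the showcase front facing about world +x, not -y as the text says, so I aimed from there.

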